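Put four tools back in their drawer holders

TASK

Put the tape measure, the angle gauge and the two impact sockets back into the drawer organiser, each standing upright in the red holder whose recess is made for it, resting fully on the bottom of the recess. Leave the strapped pack of divider plates and the jar of screws standing where they are.

Things in the scene. Friction and masses are not known exactly. Their poses are not given: they have to be found in the camera images.
- tape_center (a point): Grey and black tape measure standing on its base: 80 mm long (its x), 44 mm thick (its y, flat parallel sides), 72 mm high, 0.42 kg. Round case with a square lower front at +x, 46 mm high, with a small steel hook. This point: mid-length, mid-thickness, half-way up (36 mm above its base); z up. Gripped across the thickness. Goes in the larger rectangular recess, either way round.
- gauge_center (a point): Digital angle gauge: upright aluminium box 56 mm wide (its x), 32 mm thick (its y), 56 mm high, 0.18 kg, dark display on its -y face. This point: its centre, half-way up (28 mm above its base); z up. Gripped across the thickness. Goes in the smaller rectangular recess, either way round.
- large_socket_center (a point): Large impact socket, dark steel, a plain upright cylinder 60 mm in diameter and 60 mm high with a hexagonal mouth at the top (0.6 kg). This point is on its axis, half-way up (30 mm above its base); z is up. Its place is the larger round recess.
- small_socket_center (a point): Small deep impact socket, dark steel, a plain upright cylinder 36 mm in diameter and 80 mm high with a hexagonal mouth at the top (0.33 kg). This point is on its axis, half-way up (40 mm above its base); z is up. Its place is the smaller round recess.
- tape_holder_floor (a point): Red holder with a rectangular recess 92 mm along its x by 56 mm along its y, for the tape measure. Block 110 x 110 mm, 16 mm high, fixed on a grey grid plate on the bench; the four red holders stand edge to edge in two rows of two, 112 mm apart, in any order, recess floors lined black. This point: centre of the recess floor, 12 mm below the holder's top, 9 mm above the bench; z up, x and y along its sides. Mouth chamfered 2 mm.
- gauge_holder_floor (a point): Red holder with a rectangular recess 68 mm along its x by 44 mm along its y, for the angle gauge. Block 110 x 110 mm, 16 mm high, fixed on a grey grid plate on the bench; the four red holders stand edge to edge in two rows of two, 112 mm apart, in any order, recess floors lined black. This point: centre of the recess floor, 12 mm below the holder's top, 9 mm above the bench; z up, x and y along its sides. Mouth chamfered 2 mm.
- large_socket_holder_floor (a point): Red holder with a round recess 72 mm in diameter, for the large socket. Block 110 x 110 mm, 16 mm high, fixed on a grey grid plate on the bench; the four red holders stand edge to edge in two rows of two, 112 mm apart, in any order, recess floors lined black. This point: centre of the recess floor, 12 mm below the holder's top, 9 mm above the bench; z up, x and y along its sides. Mouth chamfered 2 mm.
- small_socket_holder_floor (a point): Red holder with a round recess 48 mm in diameter, for the small deep socket. Block 110 x 110 mm, 16 mm high, fixed on a grey grid plate on the bench; the four red holders stand edge to edge in two rows of two, 112 mm apart, in any order, recess floors lined black. This point: centre of the recess floor, 12 mm below the holder's top, 9 mm above the bench; z up, x and y along its sides. Mouth chamfered 2 mm.
- divider_pack: Pack of galvanised drawer divider plates with two black straps, 70 x 152 mm and 41 mm high, lying beyond the tools; not part of the job, to be left where it is. Origin at the centre of its underside.
- screw_jar: Clear jar of brass screws with a steel cap, 68 mm in diameter and 85 mm high, standing beyond the grid plate; not part of the job, to be left standing where it is. Origin at the centre of its underside.
Mind the look-alikes: they are no part of the job. Leave any orange look-alike of the part that bears tape_center alone.

How it is judged:
At the end, for the whole second after the job is handed in: Each of the four tools stands upright (within 0.1 rad) at rest on the floor of its own holder's recess: its centre within 12 mm, seen from above, of the recess centre and within 4 mm of its seated height (horizontal distance between tape_center and tape_holder_floor below 0.012 m and z of tape_center in the frame of tape_holder_floor between 0.032 and 0.04 m and angle between each of tape_center, gauge_center, large_socket_center, small_socket_center's own z axis and vertical below 0.1 rad and linear speed of each of tape, gauge, large_socket, small_socket below 0.02 m/s and angular speed of each of tape, gauge, large_socket, small_socket below 0.2 rad/s and horizontal distance between gauge_center and gauge_holder_floor below 0.012 m and z of gauge_center in the frame of gauge_holder_floor between 0.024 and 0.032 m and horizontal distance between large_socket_center and large_socket_holder_floor below 0.012 m and z of large_socket_center in the frame of large_socket_holder_floor between 0.026 and 0.034 m and horizontal distance between small_socket_center and small_socket_holder_floor below 0.012 m and z of small_socket_center in the frame of small_socket_holder_floor between 0.036 and 0.044 m); the robot touches nothing.
It fails at once if the pack of divider plates was shifted more than 25 mm (distance of divider_pack from where it was at the start of the episode above 0.025 m).
It fails at once if the jar of screws was shifted more than 25 mm or knocked over (distance of screw_jar from where it was at the start of the episode above 0.025 m or angle between screw_jar's own z axis and vertical above 0.4 rad).
It also fails if it takes over 128 s, if anything falls off the work surface, if the arm or the gripper's body presses on something with over 40 N, if the wrist force passes 120 N, or if a joint passes its speed limit or range.

ROBOT

A 6-joint arm with a two-finger parallel gripper is mounted at the origin on the work surface. World frame = base frame: x ahead of the robot, y to its left, z up, the work surface at z = 0. Lengths are in m, angles in rad, forces in N, time in s.
With the tool pointing down it reaches from about 0.325 to 0.775 m from the base axis. Payload 5.5 kg.
Tool frame: the origin (TCP) lies midway between the tips of the shut fingers; the grasp point (between the pads) lies 19 mm behind it; z points along the fingers, y is the line along which they close (so a half turn about z gives the same grasp; the last joint's range is limited). The gripper opens to 88 mm and grips with 3 to 60 N. Pads are 20 mm wide; open, the fingers measure 115 mm over their backs; the gripper's body (75 mm by 178 mm) begins 61 mm behind the grasp point.
Start: joints at [-1.193, 0.091, 1.231, -0, 1.82, -0.057], TCP at [0.253, -0.544, 0.223] pointing down, gripper open.
Joint ranges: [-2.87, 2.87], [-0.86, 2.18], [0.17, 2.46], [-1.51, 4.65], [0.06, 2.69], [-2.65, 2.65]. Speed limits (rad/s): [2.57, 2.57, 3.01, 3.14, 3.14, 3.14].

INTERFACE

Orientations are given as a unit quaternion [w, x, y, z].
In Python, from cell import * gives the robot as it stands. The module is installed in compiled form; this text tells all that it offers.
- The arm moves only by the tool send_rows, never from a script. Its argument "commands" is one flat list of numbers, 7 for each row, row after row: the shift along the tool's x, y, z in m, then the turn, a rotation vector about the tool's x, y, z in degrees, then the finger opening in m, from 0 to 0.0878. A call has 1 to 5 rows; each row is the pose to reach, as a shift and turn from the pose commanded when the call began, along the tool's axes at that moment; what a row does not reach only later rows make up. A row lasts 1/10 s, in which the tool goes at most 50 mm and 8.59 degrees, less where a joint would pass 70% of its speed; a pose out of reach is approached as far as the arm can. A call with a gripper value outside its range is refused whole. The fingers move at their own pace and stop on an object; "grip_force" is the grip in N (left out, the last holds). Time passes only in rows, so rows that repeat a pose let the fingers close. It gives the time, the measured TCP pose, the force, the opening and the grip force at its end, in the units of the state.
- observe(): the state, without advancing time (a new reading comes with each control period).
- capture(name): name is "side" or "top"; returns a dict with "pixels" (400x640x3 uint8, red, green, blue), "camera_matrix" (3x3 intrinsics, pixels), "k1" (the pictures are not rectified: a ray, as slopes to the right and down, at radius r is drawn at 1 + k1 r^2 times it, then the intrinsics apply), "T" (4x4, takes a point from camera to world coordinates). Camera axes: x right, y down, z forward; pixel columns grow to the right and rows downward; lengths in m; the calibration is good to about 2 mm. A picture is of the moment at which its call begins. There is no depth.
- hand_in(): hands the job in; it is judged then, once.
Trained networks look in the newest picture that a camera, given by its name, has taken for a name from the list of things; names that differ only in an ending like _2 or _b are one class to them, and where a whole thing is asked for, a point or a joint stands for the part that bears it (a point fixed in the world has none). Each returns a list of dicts, best first, with "score" (0 to 1); they miss things now and then, are a little off and sometimes report something else, mostly with a low value. They report only what shows in the picture. A call takes as long as a camera call. They do not tell look-alikes from the thing itself.
- boxes_of(camera, label): "xyz" ([x, y, z] in m, in world coordinates, good to about 4 mm: the middle of the surface that is visible of it).
- cut_out(camera, label): "pixels" (400x640 bool, what is visible of it).
- landmark_of(camera, label): "xyz" ([x, y, z] in m, in world coordinates, good to about 4 mm: a listed point, or the origin of a listed thing).
The state is a dict: "time": time; "q": joint angles; "joint_velocities": joint speeds; "effort": joint torques, N m; "ee_pos": TCP position; "ee_rot": TCP orientation; "force": force on the tool from outside, world axes, zero at the start; "torque": the same for the moment, N m; "grip_width": opening from 0.0 (shut) to 1.0 (fully open); "grasp_force": force on a finger pad.
Only numpy, scipy, OpenCV 4.12 (cv2) and the standard library are available. Lean on these libraries where they do the work, as an engineer would, in place of code of your own. Each camera call takes 0.05 s, during which the arm holds its last target. There are 200 camera calls.

## Working session

There is one attempt and no reset: what is moved stays moved. The work goes in short steps, Python scripts to look and compute and a tool call to move; the robot and the scene stay as the last step left them, time stands still between calls to the robot, and variables do not carry over. Pictures are saved under pics/ and viewed, at most 14 in all, crops included, and the job is handed in when it is done.

Besides the shell and the picture viewer there is one more tool, called after "Emit:" by a JSON object that holds its "fn" and its "kwargs", one argument or row to a line. send_rows: Moves the arm, as the interface text tells. Its arguments: {"type":"object","properties":{"commands":{"type":"array","items":{"type":"number"}},"grip_force":{"type":"number"}},"required":["commands"]}

```bash
mkdir -p pics; cat > h.py <<'E'
from cell import *
import numpy as np, cv2
from scipy.spatial.transform import Rotation as R
def snap(cam,fn):
    c=capture(cam); cv2.imwrite(f'pics/{fn}.png',c['pixels'][:,:,::-1]); return c
def proj(c,p):
    T=np.linalg.inv(c['T']); q=T[:3,:3]@np.asarray(p)+T[:3,3]; s=q[:2]/q[2]; s=s*(1+c['k1']*(s@s)); K=c['camera_matrix']
    return K[:2,:2]@s+K[:2,2]
def back(c,uv,z):
    K=c['camera_matrix']; d=np.linalg.solve(K[:2,:2],np.asarray(uv,float)-K[:2,2]); s=d.copy()
    for _ in range(20): s=d/(1+c['k1']*(s@s))
    r=c['T'][:3,:3]@np.r_[s,1]; o=c['T'][:3,3]; return o+r*(z-o[2])/r[2]
E
python3 - <<'E'
from h import *
np.set_printoptions(precision=4,suppress=True)
o=observe(); print({k:np.round(v,4) for k,v in o.items()})
for cam in('top','side'):
    c=snap(cam,cam+'0'); print(cam,c['T'],c['camera_matrix'],c['k1'])
    for l in['tape_center','gauge_center','large_socket_center','small_socket_center','tape_holder_floor','gauge_holder_floor','large_socket_holder_floor','small_socket_holder_floor','divider_pack','screw_jar']:
        print(l,[(round(d['score'],2),np.round(d['xyz'],4).tolist(),proj(c,d['xyz']).round().tolist()) for d in landmark_of(cam,l)])
E
```

```text
{'time': np.float64(0.0), 'q': array([-1.1927,  0.0918,  1.2319, -0.    ,  1.8198, -0.0567]), 'joint_velocities': array([ 0.0014, -0.0004, -0.0004, -0.0006,  0.0003, -0.0008]), 'effort': array([ -0.0001, -44.6459, -40.6443,   0.0696,   0.0295,  -0.0002]), 'ee_pos': array([ 0.2526, -0.5439,  0.2215]), 'ee_rot': array([-0.0009,  0.9765,  0.2157, -0.0002]), 'force': array([ 0.2564,  0.065 , -0.1575]), 'torque': array([-0.0315,  0.0115, -0.0124]), 'grasp_force': np.float64(0.0), 'grip_width': np.float64(0.997)}
top [[-0.0155 -0.9804  0.1966  0.3605]
 [-0.9996  0.0197  0.0194 -0.0369]
 [-0.0229 -0.1962 -0.9803  1.0489]
 [ 0.      0.      0.      1.    ]] [[436.886    0.     322.5368]
 [  0.     436.886  190.2315]
 [  0.       0.       1.    ]] -0.06067229569524605
tape_center [(0.95, [0.742, -0.3716, 0.038], [466.0, 116.0]), (0.78, [0.3453, -0.2837, 0.0385], [442.0, 282.0]), (0.76, [0.6291, -0.3155, 0.0343], [447.0, 161.0])]
gauge_center [(0.81, [0.4431, -0.1351, 0.0252], [374.0, 241.0])]
large_socket_center [(0.64, [0.464, -0.2861, 0.03], [439.0, 230.0])]
small_socket_center [(0.8, [0.60
[... 907 characters left out ...]
55], [365.0, 169.0])]
gauge_center [(0.6, [0.4417, -0.1424, 0.0263], [378.0, 212.0])]
large_socket_center [(0.78, [0.4645, -0.2875, 0.0309], [401.0, 190.0])]
small_socket_center [(0.68, [0.6039, -0.1599, 0.0434], [340.0, 186.0])]
tape_holder_floor [(0.88, [0.4804, 0.1271, 0.0115], [303.0, 251.0])]
gauge_holder_floor [(0.58, [0.4642, 0.2375, 0.0063], [276.0, 275.0]), (0.15, [0.4443, -0.1414, 0.0273], [377.0, 211.0])]
large_socket_holder_floor [(0.81, [0.5744, 0.2511, 0.0102], [243.0, 257.0])]
small_socket_holder_floor [(0.84, [0.5868, 0.1417, 0.0118], [271.0, 237.0])]
divider_pack [(0.61, [0.7759, -0.0762, -0.0018], [282.0, 189.0])]
screw_jar [(0.6, [0.7746, 0.1023, -0.0012], [239.0, 211.0])]
```

View pics/top0.png

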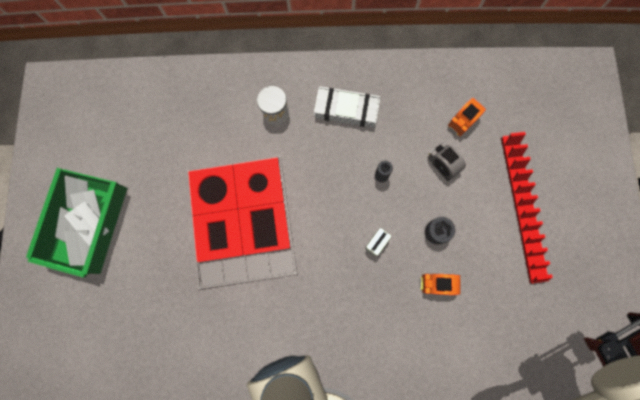

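```bash
python3 - <<'E'
import cv2
a=cv2.imread('pics/top0.png')[80:320,340:520]
cv2.imwrite('pics/crop1.png',cv2.resize(a,None,fx=2.5,fy=2.5,interpolation=cv2.INTER_CUBIC)) 
E
```

```text
(no output)
```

View pics/crop1.png

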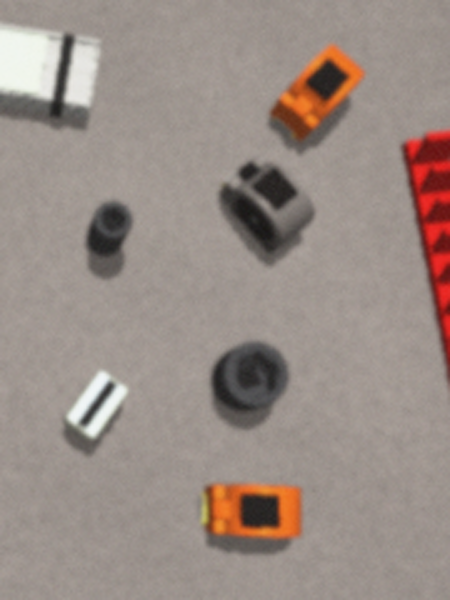

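The grey/black tape measure at (447,161) fits the description. The two orange look-alikes at (466,116) and (442,284) don't, and the crop confirms it. Gauge is at (378,241), large socket (440,231), small socket (384,171). The holders are, top left large round (212,190), top right small round (258,182), bottom left gauge (218,234) and bottom right tape (264,228). I'll fit the yaws from silhouettes.

```bash
cat > fit.py <<'E'
from h import *
from scipy.optimize import minimize
def box(l,w,z0,z1): return np.array([[x,y,z] for x in(-l/2,l/2) for y in(-w/2,w/2) for z in(z0,z1)])
def cyl(d,z1): t=np.linspace(0,2*np.pi,40); return np.array([[d/2*np.cos(a),d/2*np.sin(a),z] for a in t for z in(0,z1)])
t=np.linspace(0,2*np.pi,40)
tape=np.array([[-.004+.036*np.cos(a),y,.036+.036*np.sin(a)] for a in t for y in(-.022,.022)]+[[.04,y,z] for y in(-.022,.022) for z in(0,.046)])
M={'tape_center':tape,'gauge_center':box(.056,.032,0,.056),'large_socket_center':cyl(.06,.06),'small_socket_center':cyl(.036,.08),'red':box(.222,.222,.003,.019)}
def hull(c,m,p):
    P=m@R.from_euler('z',p[2]).as_matrix().T+[p[0],p[1],0]
    h=cv2.convexHull(np.array([proj(c,q) for q in P],np.float32))
    im=np.zeros((1600,2560),np.uint8); cv2.fillConvexPoly(im,np.round(h*4+1.5).astype(int),255)
    return cv2.resize(im,(640,400),interpolation=cv2.INTER_AREA)/255.
def fit(m,views,p0,yaws):
    def cost(p): return sum(np.abs(hull(c,m,p)-k).sum()/k.sum() for c,k in views)
    best=None
    for y in yaws:
        r=minimize(cost,[p0[0],p0[1],y],method='Nelder-Mead',options=dict(initial_simplex=np.array([[p0[0],p0[1],y],[p0[0]+.006,p0[1],y],[p0[0],p0[1]+.006,y],[p0[0],p0[1],y+.25]]),maxfev=70))
        if best is None or r.fun<best.fun: best=r
    return best
def masks(l,xy,cams=('top','side')):
    v=[]
    for cam in cams:
        c=capture(cam)
        if l=='red':
            h=cv2.cvtColor(c['pixels'],cv2.COLOR_RGB2HSV); k=((h[...,0]<6)|(h[...,0]>174))&(h[...,1]>150)&(h[...,2]>60)
            n,lab=cv2.connectedComponents(k.astype(np.uint8)); u=proj(c,[.53,.19,.019]).round().astype(int); k=(lab==lab[u[1],u[0]]).astype(np.uint8)
            cs=np.argwhere(k)[:,::-1].astype(np.int32); k=cv2.fillConvexPoly(k,cv2.convexHull(cs),1); v.append((c,k.astype(float)))
        else:
            u=proj(c,[*xy,.03])
            b=[d['pixels'] for d in cut_out(cam,l)]
            b=[k for k in b if np.linalg.norm(np.argwhere(k).mean(0)[::-1]-u)<15]
            if b: v.append((c,b[0].astype(float)))
    return v
E
python3 - <<'E'
from fit import *
for l,xy,ys in [('tape_center',(.629,-.315),np.arange(8)*np.pi/4),('gauge_center',(.442,-.139),np.arange(4)*np.pi/4),('large_socket_center',(.464,-.2865),[0]),('small_socket_center',(.6035,-.16),[0]),('red',(.53,.19),[.15])]:
    v=masks(l,xy)
    print(l,len(v))
    for vv in [v]+([[w] for w in v] if len(v)>1 else []):
        r=fit(M[l],vv,xy,ys); print('  ',r.x[:2].round(4),np.degrees(r.x[2]).round(1),round(r.fun,3))
P=np.array([[.4825,.126],[.590,.142],[.465,.2375],[.575,.2545]]);Q=np.array([[-1,-1],[1,-1],[-1,1],[1,1]])*.056
m=P.mean(0);a=P-m;th=np.arctan2((Q[:,0]*a[:,1]-Q[:,1]*a[:,0]).sum(),(Q*a).sum());print('lm',m,np.degrees(th))
E
```

```text
tape_center 2
   [ 0.6312 -0.3154] 397.1 0.16
   [ 0.6305 -0.3154] 36.9 0.066
   [ 0.6332 -0.3179] 38.8 0.08
gauge_center 2
   [ 0.4391 -0.1419] -39.5 0.197
   [ 0.4379 -0.1421] 141.3 0.077
   [ 0.4418 -0.1433] 140.4 0.085
large_socket_center 2
   [ 0.4641 -0.2873] 9.9 0.203
   [ 0.4638 -0.2871] 0.9 0.094
   [ 0.4662 -0.2904] 22.7 0.103
small_socket_center 2
   [ 0.6066 -0.1614] 0.5 0.286
   [ 0.6048 -0.1609] 0.1 0.155
   [ 0.6106 -0.1656] 13.3 0.085
red 2
   [0.5282 0.1881] 7.4 0.076
   [0.5262 0.1889] 7.7 0.012
   [0.5315 0.1842] 8.0 0.018
lm [0.528125 0.19    ] 8.438726825443075
```

```bash
cat > plan.py <<'E'
import sys
from h import *
# usage: plan.py rate  x,y,z,phi,open ...   (m, deg, m) ; rate = m per row
def now():
    o=observe(); w,x,y,z=o['ee_rot']; A=R.from_quat([x,y,z,w]).as_matrix(); return o,np.array(o['ee_pos']),np.degrees(np.arctan2(A[1,0],A[0,0]))
o,p,f=now(); print('now',p.round(4),round(f,1),round(float(o['grip_width']*.0878),4),np.round(o['force'],1))
rate=float(sys.argv[1])
for w in sys.argv[2:]:
    x,y,z,g,op=map(float,w.split(',')); t=np.array([x,y,z]); g=f+(g-f+90)%180-90
    n=int(max(np.ceil(np.linalg.norm(t-p)/rate),np.ceil(abs(g-f)/7.5),1)); i=0
    while i<n:
        k=min(5,n-i); c,s=np.cos(np.radians(f)),np.sin(np.radians(f)); rows=[]
        for j in range(1,k+1):
            d=(t-p)*j/(n-i); rows.append([round(d[0]*c+d[1]*s,3),round(d[0]*s-d[1]*c,3),round(-d[2],3),0,0,round(-(g-f)*j/(n-i),1),op])
        d=rows[-1]; p=p+[d[0]*c+d[1]*s,d[0]*s-d[1]*c,-d[2]]; f-=d[5]; i+=k
        print(str(rows).replace('], [',',  ').replace(' ','').replace('.0,',',').replace('[[','[').replace(']]',']'))
    print('->',p.round(4),round(f,1))
E
python3 plan.py .04 .464,-.288,.12,24.9,.087 .464,-.288,.02,24.9,.087
```

```text
now [ 0.2527 -0.5442  0.2226] 24.9 0.0878 [-0.1 -0.2 -0.1]
[np.float64(0.033),np.float64(-0.016),np.float64(0.011),0,0,np.float64(0.0),0.087,np.float64(0.067),np.float64(-0.032),np.float64(0.023),0,0,np.float64(0.0),0.087,np.float64(0.1),np.float64(-0.048),np.float64(0.034),0,0,np.float64(0.0),0.087,np.float64(0.133),np.float64(-0.064),np.float64(0.046),0,0,np.float64(0.0),0.087,np.float64(0.166),np.float64(-0.08),np.float64(0.057),0,0,np.float64(0.0),0.087]
[np.float64(0.033),np.float64(-0.016),np.float64(0.011),0,0,np.float64(0.0),0.087,np.float64(0.067),np.float64(-0.032),np.float64(0.023),0,0,np.float64(0.0),0.087,np.float64(0.1),np.float64(-0.048),np.float64(0.034),0,0,np.float64(0.0),0.087,np.float64(0.134),np.float64(-0.063),np.float64(0.046),0,0,np.float64(0.0),0.087]
-> [ 0.4646 -0.2881  0.1196] 24.9
[np.float64(-0.0),np.float64(-0.0),np.float64(0.033),0,0,np.float64(0.0),0.087,np.float64(-0.0),np.float64(-0.0),np.float64(0.066),0,0,np.float64(0.0),0.087,np.float64(-0.0),np.float64(-0.0),np.float64(0.1),0,0,np.float64(0.0),0.087]
-> [ 0.4646 -0.2881  0.0196] 24.9
```

Emit:
{"fn": "send_rows", "kwargs": {
  "commands": [0.033,-0.016,0.011,0,0,0,0.087,0.067,-0.032,0.023,0,0,0,0.087,0.1,-0.048,0.034,0,0,0,0.087,0.133,-0.064,0.046,0,0,0,0.087,0.166,-0.08,0.057,0,0,0,0.087]
}}

```text
time: 2.5
ee_pos: [0.3703, -0.4005, 0.1652]
ee_rot: [0.0, 0.976, 0.216, 0.0]
force: [1.4, -0.3, 0.6]
grip_width: 0.992
grasp_force: 0.0
```

Emit:
{"fn": "send_rows", "kwargs": {
  "commands": [0.033,-0.016,0.011,0,0,0,0.087,0.067,-0.032,0.023,0,0,0,0.087,0.1,-0.048,0.034,0,0,0,0.087,0.134,-0.063,0.046,0,0,0,0.087,0.134,-0.063,0.046,0,0,0,0.087]
}}

```text
time: 3.0
ee_pos: [0.4661, -0.2843, 0.1176]
ee_rot: [-0.002, 0.976, 0.218, -0.0]
force: [0.4, 0.0, 0.3]
grip_width: 0.987
grasp_force: 0.0
```

```bash
sed -i 's/print(str(rows)/print(str([[float(v) for v in r] for r in rows])/' plan.py; python3 - <<'E'
from h import *
ims=[]
for cam in('top','side'):
    c=capture(cam); u=proj(c,observe()['ee_pos']); im=c['pixels'][:,:,::-1].copy()
    p=u.round().astype(int); im=im[p[1]-60:p[1]+60,p[0]-65:p[0]+65]; im=cv2.resize(im,None,fx=3,fy=3,interpolation=cv2.INTER_CUBIC); 
    cv2.drawMarker(im,tuple(((u-p+[65,60])*3+1).round().astype(int).tolist()),(0,255,0),0,10,1)
    ims.append(im); print(observe()['ee_pos'],u)
cv2.imwrite('pics/c2.png',np.hstack(ims))
E
python3 plan.py .04 .464,-.288,.02,24.9,.087
```

```text
[ 0.46516733 -0.2862594   0.1185726 ] [448.49210211 225.33153857]
[ 0.46471696 -0.28758397  0.11938777] [403.54813371 164.05255801]
now [ 0.4647 -0.2876  0.1194] 25.0 0.0872 [ 0.1 -0.1  0.5]
[-0,0,0.033,0,0,0,0.087,-0.001,0,0.066,0,0,0.1,0.087,-0.001,0,0.099,0,0,0.1,0.087]
-> [ 0.4638 -0.288   0.0204] 24.9
```

View pics/c2.png

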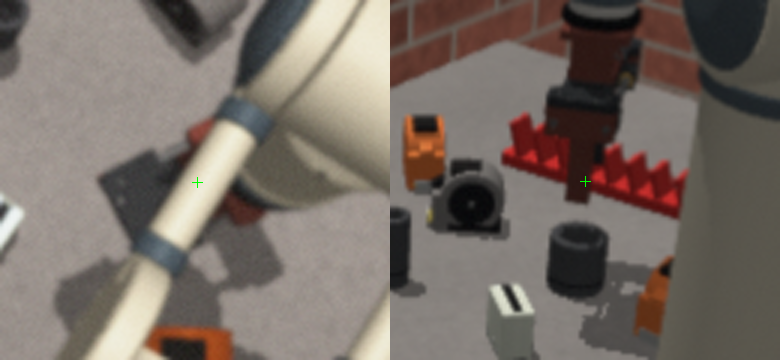

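The top view is blocked by the arm. In the side view (right half) the fingers, around (585,180), hang directly above the large socket at (577,260). Descending.

Emit:
{"fn": "send_rows", "kwargs": {
  "commands": [0,0,0.025,0,0,0,0.087,-0.001,0,0.05,0,0,0,0.087,-0.001,0,0.075,0,0,0,0.087,-0.001,0,0.099,0,0,0,0.087,-0.001,0,0.099,0,0,0,0.087],
  "grip_force": 35
}}

```text
time: 3.6
ee_pos: [0.461, -0.2885, 0.0174]
ee_rot: [-0.002, 0.977, 0.215, -0.002]
force: [-0.7, -0.7, -0.1]
grip_width: 0.991
grasp_force: 0.0
```

Emit:
{"fn": "send_rows", "kwargs": {
  "commands": [0,0,0,0,0,0,0.05,0,0,0,0,0,0,0.05,0,0,0,0,0,0,0.05,0,0,0,0,0,0,0.05,0,0,0,0,0,0,0.05]
}}

```text
time: 4.1
ee_pos: [0.4638, -0.2877, 0.0224]
ee_rot: [-0.001, 0.976, 0.216, 0.0]
force: [-3.3, 5.3, 5.2]
grip_width: 0.681
grasp_force: 35.0
```

Emit:
{"fn": "send_rows", "kwargs": {
  "commands": [0,0,0,0,0,0,0.05,0,0,0,0,0,0,0.05,0,0,0,0,0,0,0.05,0,0,0,0,0,0,0.05,0,0,0,0,0,0,0.05]
}}

```text
time: 4.6
ee_pos: [0.4639, -0.2877, 0.0224]
ee_rot: [-0.001, 0.976, 0.216, 0.0]
force: [-4.6, 5.7, 6.0]
grip_width: 0.678
grasp_force: 35.0
```

```bash
python3 plan.py .035 .464,-.288,.2,24.9,.05 .5759,.2521,.2,7.8,.05 .5759,.2521,.05,7.8,.05
```

```text
now [ 0.4639 -0.2877  0.0224] 24.9 0.0595 [-4.6  5.7  6. ]
[0,0,-0.03,0,0,0,0.05,0,0,-0.059,0,0,0,0.05,0,0,-0.089,0,0,0,0.05,0,0,-0.118,0,0,0,0.05,0,0,-0.148,0,0,0,0.05]
[0,0,-0.03,0,0,0,0.05]
-> [ 0.4639 -0.2877  0.2004] 24.9
[0.021,-0.028,0,0,0,1.1,0.05,0.041,-0.055,0,0,0,2.1,0.05,0.062,-0.083,0,0,0,3.2,0.05,0.082,-0.111,0,0,0,4.3,0.05,0.103,-0.138,0,0,0,5.4,0.05]
[0.018,-0.029,0,0,0,1.1,0.05,0.036,-0.059,0,0,0,2.1,0.05,0.054,-0.088,0,0,0,3.2,0.05,0.071,-0.118,0,0,0,4.3,0.05,0.089,-0.147,0,0,0,5.3,0.05]
[0.015,-0.031,0,0,0,1.1,0.05,0.03,-0.062,0,0,0,2.1,0.05,0.045,-0.093,0,0,0,3.2,0.05,0.061,-0.124,0,0,0,4.3,0.05,0.076,-0.155,0,0,0,5.4,0.05]
[0.012,-0.033,0,0,0,1,0.05]
-> [0.5761 0.2526 0.2004] 7.8
[-0,0,0.03,0,0,0,0.05,-0,0,0.06,0,0,0,0.05,-0,0,0.09,0,0,0,0.05,-0,0,0.12,0,0,0,0.05,-0,0,0.15,0,0,0,0.05]
-> [0.5761 0.2526 0.0504] 7.8
```

Emit:
{"fn": "send_rows", "kwargs": {
  "commands": [0,0,-0.03,0,0,0,0.05,0,0,-0.06,0,0,0,0.05,0,0,-0.09,0,0,0,0.05,0,0,-0.12,0,0,0,0.05,0,0,-0.15,0,0,0,0.05]
}}

```text
time: 5.1
ee_pos: [0.4632, -0.2882, 0.1712]
ee_rot: [-0.0, 0.976, 0.216, -0.001]
force: [1.3, -0.6, -5.5]
grip_width: 0.682
grasp_force: 35.0
```

Emit:
{"fn": "send_rows", "kwargs": {
  "commands": [0,0,-0.014,0,0,0,0.05,0,0,-0.028,0,0,0,0.05,0.021,-0.028,-0.028,0,0,1.1,0.05,0.041,-0.055,-0.028,0,0,2.1,0.05,0.062,-0.083,-0.028,0,0,3.2,0.05]
}}

```text
time: 5.6
ee_pos: [0.4845, -0.1861, 0.1971]
ee_rot: [-0.001, 0.982, 0.187, -0.001]
force: [-0.3, 0.6, -5.8]
grip_width: 0.675
grasp_force: 35.0
```

```bash
python3 plan.py .035 .5759,.2521,.2,7.8,.05 .5759,.2521,.06,7.8,.05
```

```text
now [ 0.4845 -0.1861  0.1971] 21.6 0.0593 [-0.3  0.6 -5.8]
[0.019,-0.029,-0,0,0,1.1,0.05,0.038,-0.058,-0,0,0,2.1,0.05,0.057,-0.086,-0.001,0,0,3.2,0.05,0.076,-0.115,-0.001,0,0,4.2,0.05,0.095,-0.144,-0.001,0,0,5.3,0.05]
[0.016,-0.03,-0,0,0,1.1,0.05,0.032,-0.061,-0,0,0,2.1,0.05,0.049,-0.091,-0.001,0,0,3.2,0.05,0.065,-0.121,-0.001,0,0,4.3,0.05,0.081,-0.152,-0.001,0,0,5.3,0.05]
[0.013,-0.032,-0,0,0,1.1,0.05,0.027,-0.063,-0.001,0,0,2.1,0.05,0.04,-0.095,-0.001,0,0,3.2,0.05]
-> [0.576  0.2523 0.2001] 7.8
[-0,0,0.028,0,0,0,0.05,-0,0,0.056,0,0,0,0.05,-0,0,0.084,0,0,0,0.05,-0,0,0.112,0,0,0,0.05,-0,0,0.14,0,0,0,0.05]
-> [0.576  0.2523 0.0601] 7.8
```

Emit:
{"fn": "send_rows", "kwargs": {
  "commands": [0.019,-0.029,0,0,0,1.1,0.05,0.038,-0.058,0,0,0,2.1,0.05,0.057,-0.086,0,0,0,3.2,0.05,0.076,-0.115,0,0,0,4.2,0.05,0.095,-0.144,0,0,0,5.3,0.05]
}}

```text
time: 6.1
ee_pos: [0.5195, -0.0168, 0.1971]
ee_rot: [-0.0, 0.99, 0.142, -0.001]
force: [1.0, -0.2, -5.3]
grip_width: 0.679
grasp_force: 35.0
```

Emit:
{"fn": "send_rows", "kwargs": {
  "commands": [0.016,-0.03,0,0,0,1.1,0.05,0.032,-0.061,0,0,0,2.1,0.05,0.049,-0.091,0,0,0,3.2,0.05,0.065,-0.121,0,0,0,4.3,0.05,0.081,-0.152,0,0,0,5.3,0.05]
}}

```text
time: 6.6
ee_pos: [0.5543, 0.1517, 0.1969]
ee_rot: [0.0, 0.995, 0.096, -0.001]
force: [0.1, -0.3, -6.4]
grip_width: 0.679
grasp_force: 35.0
```

Emit:
{"fn": "send_rows", "kwargs": {
  "commands": [0.013,-0.032,0,0,0,1.1,0.05,0.027,-0.063,0,0,0,2.1,0.05,0.04,-0.095,0,0,0,3.2,0.05,0.04,-0.095,0.03,0,0,3.2,0.05,0.04,-0.095,0.06,0,0,3.2,0.05]
}}

```text
time: 7.1
ee_pos: [0.5755, 0.2528, 0.137]
ee_rot: [0.0, 0.998, 0.07, -0.0]
force: [0.7, -0.1, -6.7]
grip_width: 0.675
grasp_force: 35.0
```

Emit:
{"fn": "send_rows", "kwargs": {
  "commands": [0,0,0.025,0,0,0,0.05,0,0,0.05,0,0,0,0.05,0,0,0.075,0,0,0,0.05,0,0,0.08,0,0,0,0.05,0,0,0.08,0,0,0,0.05]
}}

```text
time: 7.6
ee_pos: [0.5744, 0.2509, 0.0563]
ee_rot: [0.001, 0.998, 0.069, -0.002]
force: [-0.1, 0.6, -5.5]
grip_width: 0.675
grasp_force: 35.0
```

```bash
python3 - <<'E'
from h import *
ims=[]
for cam in('top','side'):
    c=capture(cam); u=proj(c,[.5759,.2521,.02]); im=c['pixels'][:,:,::-1].copy()
    p=u.round().astype(int); im=im[p[1]-60:p[1]+60,p[0]-65:p[0]+65]; im=cv2.resize(im,None,fx=3,fy=3,interpolation=cv2.INTER_CUBIC)
    ims.append(im)
cv2.imwrite('pics/c3.png',np.hstack(ims))
E
python3 plan.py .02 .5759,.2521,.033,7.8,.05
```

```text
now [0.5761 0.2516 0.0597] 7.9 0.0598 [-0.3  0.2 -6.2]
[-0,-0,0.013,0,0,0.1,0.05,-0,-0.001,0.027,0,0,0.1,0.05]
-> [0.576  0.2525 0.0327] 7.8
```

View pics/c3.png

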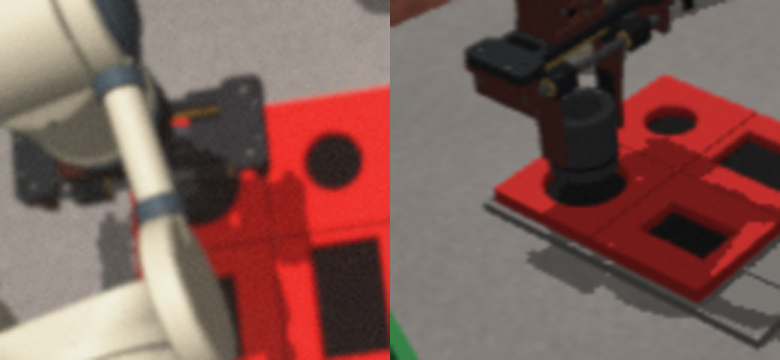

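In the side view the socket's base, around (587,165), hangs centred over the round recess at (585,186). Lowering.

Emit:
{"fn": "send_rows", "kwargs": {
  "commands": [0,0,0.01,0,0,0,0.05,0,0,0.02,0,0,0,0.05,0,0,0.025,0,0,0,0.05,0,0,0.028,0,0,0,0.05,0,0,0.028,0,0,0,0.05]
}}

```text
time: 8.2
ee_pos: [0.5755, 0.2513, 0.0314]
ee_rot: [0.0, 0.998, 0.069, 0.0]
force: [-1.1, 0.2, -1.7]
grip_width: 0.675
grasp_force: 35.0
```

```bash
python3 plan.py .02 .5759,.2521,.033,7.8,.05
```

```text
now [0.5755 0.2513 0.0314] 7.9 0.0593 [-1.1  0.2 -1.7]
[0,-0.001,-0.002,0,0,0.1,0.05]
-> [0.5754 0.2523 0.0334] 7.8
```

Emit:
{"fn": "send_rows", "kwargs": {
  "commands": [0,0,0,0,0,0,0.087,0,0,0,0,0,0,0.087,0,0,0,0,0,0,0.087,0,0,0,0,0,0,0.087,0,0,0,0,0,0,0.087]
}}

```text
time: 8.7
ee_pos: [0.5758, 0.2515, 0.0308]
ee_rot: [-0.0, 0.998, 0.069, 0.0]
force: [-0.1, 0.3, 0.3]
grip_width: 0.988
grasp_force: 0.0
```

Emit:
{"fn": "send_rows", "kwargs": {
  "commands": [0,0,-0.03,0,0,0,0.087,0,0,-0.06,0,0,0,0.087,0,0,-0.09,0,0,0,0.087,0,0,-0.12,0,0,0,0.087,0,0,-0.15,0,0,0,0.087]
}}

```text
time: 9.2
ee_pos: [0.5756, 0.2514, 0.1819]
ee_rot: [-0.0, 0.998, 0.069, 0.0]
force: [0.0, -0.5, -0.5]
grip_width: 0.993
grasp_force: 0.0
```

```bash
python3 plan.py .045 .4395,-.142,.14,-39.5,.087 .4395,-.142,.022,-39.5,.06
```

```text
now [0.5756 0.2514 0.1819] 7.9 0.0872 [ 0.  -0.5 -0.5]
[-0.019,0.037,0.004,0,0,4.7,0.087,-0.038,0.074,0.008,0,0,9.5,0.087,-0.057,0.111,0.013,0,0,14.2,0.087,-0.076,0.148,0.017,0,0,19,0.087,-0.094,0.185,0.021,0,0,23.7,0.087]
[-0.002,0.042,0.004,0,0,4.7,0.087,-0.005,0.083,0.008,0,0,9.5,0.087,-0.007,0.125,0.013,0,0,14.2,0.087,-0.01,0.167,0.017,0,0,19,0.087,-0.012,0.208,0.021,0,0,23.7,0.087]
-> [ 0.4398 -0.1417  0.1399] -39.5
[-0,0,0.039,0,0,0,0.06,-0,0,0.079,0,0,0,0.06,-0,0,0.118,0,0,0,0.06]
-> [ 0.4398 -0.1417  0.0219] -39.5
```

Emit:
{"fn": "send_rows", "kwargs": {
  "commands": [-0.019,0.037,0.004,0,0,4.7,0.087,-0.038,0.074,0.008,0,0,9.5,0.087,-0.057,0.111,0.013,0,0,14.2,0.087,-0.076,0.148,0.017,0,0,19,0.087,-0.094,0.185,0.021,0,0,23.7,0.087]
}}

```text
time: 9.7
ee_pos: [0.5072, 0.0539, 0.1596]
ee_rot: [0.0, 0.99, -0.139, 0.0]
force: [0.4, -1.1, 0.5]
grip_width: 0.986
grasp_force: 0.0
```

Emit:
{"fn": "send_rows", "kwargs": {
  "commands": [-0.002,0.042,0.004,0,0,4.7,0.087,-0.005,0.083,0.008,0,0,9.5,0.087,-0.007,0.125,0.013,0,0,14.2,0.087,-0.01,0.167,0.017,0,0,19,0.087,-0.012,0.208,0.021,0,0,23.7,0.087]
}}

```text
time: 10.2
ee_pos: [0.4391, -0.1431, 0.1387]
ee_rot: [0.0, 0.941, -0.339, 0.0]
force: [1.0, -0.2, -0.4]
grip_width: 0.989
grasp_force: 0.0
```

Emit:
{"fn": "send_rows", "kwargs": {
  "commands": [0,0,0,0,0,0,0.08,0,0,0.03,0,0,0,0.08,0,0,0.06,0,0,0,0.08,0,0,0.09,0,0,0,0.08,0,0,0.118,0,0,0,0.08],
  "grip_force": 25
}}

```text
time: 10.7
ee_pos: [0.4401, -0.1409, 0.0196]
ee_rot: [-0.0, 0.941, -0.337, 0.0]
force: [-0.0, 1.2, -0.3]
grip_width: 0.912
grasp_force: 0.0
```

Emit:
{"fn": "send_rows", "kwargs": {
  "commands": [0,0,0,0,0,0,0.08,0,0,0,0,0,0,0.02,0,0,0,0,0,0,0.02,0,0,0,0,0,0,0.02,0,0,0,0,0,0,0.02]
}}

```text
time: 11.2
ee_pos: [0.4407, -0.1419, 0.0221]
ee_rot: [0.0, 0.941, -0.338, 0.001]
force: [-0.7, -0.1, -0.2]
grip_width: 0.586
grasp_force: 0.0
```

Emit:
{"fn": "send_rows", "kwargs": {
  "commands": [0,0,0,0,0,0,0.02,0,0,0,0,0,0,0.02,0,0,0,0,0,0,0.02,0,0,0,0,0,0,0.02,0,0,0,0,0,0,0.02]
}}

```text
time: 11.7
ee_pos: [0.4402, -0.1416, 0.021]
ee_rot: [-0.0, 0.941, -0.338, 0.0]
force: [0.8, 1.9, 2.6]
grip_width: 0.366
grasp_force: 24.9
```

```bash
python3 plan.py .035 .4395,-.142,.18,-39.5,.02 .4649,.2369,.18,7.8,.02 .4649,.2369,.055,7.8,.02
```

```text
now [ 0.4402 -0.1416  0.021 ] -39.5 0.0321 [0.8 1.9 2.6]
[-0,0,-0.032,0,0,0,0.02,-0,0,-0.064,0,0,0,0.02,-0,0,-0.095,0,0,0,0.02,-0,0.001,-0.127,0,0,0,0.02,-0,0.001,-0.159,0,0,0,0.02]
-> [ 0.4395 -0.1424  0.18  ] -39.5
[-0.02,-0.028,-0,0,0,-4.3,0.02,-0.04,-0.056,-0,0,0,-8.6,0.02,-0.06,-0.084,-0,0,0,-12.9,0.02,-0.081,-0.112,-0,0,0,-17.2,0.02,-0.101,-0.14,-0,0,0,-21.5,0.02]
[-0.008,-0.034,-0,0,0,-4.3,0.02,-0.017,-0.067,-0,0,0,-8.6,0.02,-0.025,-0.101,-0,0,0,-12.9,0.02,-0.034,-0.134,-0,0,0,-17.2,0.02,-0.042,-0.168,-0,0,0,-21.5,0.02]
[0.004,-0.034,-0,0,0,-4.3,0.02]
-> [0.4644 0.2368 0.18  ] 7.8
[0,-0,0.031,0,0,0,0.02,0,-0,0.062,0,0,0,0.02,0,-0,0.094,0,0,0,0.02,0,-0,0.125,0,0,0,0.02]
-> [0.4644 0.2368 0.055 ] 7.8
```

Emit:
{"fn": "send_rows", "kwargs": {
  "commands": [0,0,-0.032,0,0,0,0.02,0,0,-0.064,0,0,0,0.02,0,0,-0.095,0,0,0,0.02,0,0.001,-0.127,0,0,0,0.02,0,0.001,-0.159,0,0,0,0.02]
}}

```text
time: 12.2
ee_pos: [0.4386, -0.1425, 0.1801]
ee_rot: [0.0, 0.941, -0.338, -0.001]
force: [-0.1, -0.4, -2.4]
grip_width: 0.367
grasp_force: 24.9
```

Emit:
{"fn": "send_rows", "kwargs": {
  "commands": [-0.02,-0.028,0,0,0,-4.3,0.02,-0.04,-0.056,0,0,0,-8.6,0.02,-0.06,-0.084,0,0,0,-12.9,0.02,-0.081,-0.112,0,0,0,-17.2,0.02,-0.101,-0.14,0,0,0,-21.5,0.02]
}}

```text
time: 12.7
ee_pos: [0.4498, 0.031, 0.1789]
ee_rot: [0.0, 0.988, -0.155, -0.001]
force: [1.2, 0.5, -1.2]
grip_width: 0.363
grasp_force: 24.9
```

Emit:
{"fn": "send_rows", "kwargs": {
  "commands": [-0.008,-0.034,0,0,0,-4.3,0.02,-0.017,-0.067,0,0,0,-8.6,0.02,-0.025,-0.101,0,0,0,-12.9,0.02,-0.034,-0.134,0,0,0,-17.2,0.02,-0.042,-0.168,0,0,0,-21.5,0.02]
}}

```text
time: 13.2
ee_pos: [0.4618, 0.2037, 0.1788]
ee_rot: [0.0, 0.999, 0.032, -0.001]
force: [0.6, 0.1, -1.6]
grip_width: 0.364
grasp_force: 24.9
```

Emit:
{"fn": "send_rows", "kwargs": {
  "commands": [0.004,-0.034,0,0,0,-4.3,0.02,0.004,-0.034,0.031,0,0,-4.3,0.02,0.004,-0.034,0.062,0,0,-4.3,0.02,0.004,-0.034,0.094,0,0,-4.3,0.02,0.004,-0.034,0.125,0,0,-4.3,0.02]
}}

```text
time: 13.7
ee_pos: [0.4634, 0.2365, 0.0524]
ee_rot: [0.001, 0.998, 0.068, -0.001]
force: [0.4, -0.6, -2.0]
grip_width: 0.359
grasp_force: 24.9
```

```bash
python3 - <<'E'
from h import *
ims=[]
for cam in('top','side'):
    c=capture(cam); u=proj(c,[.4649,.2369,.02]); im=c['pixels'][:,:,::-1].copy()
    p=u.round().astype(int); im=im[p[1]-60:p[1]+60,p[0]-65:p[0]+65]; im=cv2.resize(im,None,fx=3,fy=3,interpolation=cv2.INTER_CUBIC)
    ims.append(im)
cv2.imwrite('pics/c4.png',np.hstack(ims))
E
python3 plan.py .02 .4649,.2369,.03,7.8,.02
```

```text
now [0.4606 0.2351 0.0485] 7.8 0.0316 [-0.3  0.1 -1.8]
[0.004,-0.001,0.019,0,0,0,0.02]
-> [0.4645 0.2367 0.0295] 7.8
```

View pics/c4.png

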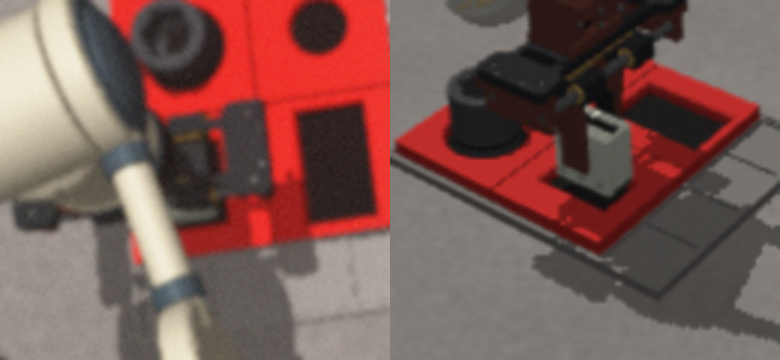

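The gauge hangs over its recess in the side view (right half), with its base at about (595,185) and the black recess showing on both sides. The large socket at (485,115) looks seated. I'll let the arm settle, then lower.

Emit:
{"fn": "send_rows", "kwargs": {
  "commands": [0,0,0,0,0,0,0.02,0,0,0,0,0,0,0.02]
}}

```text
time: 14.0
ee_pos: [0.4652, 0.2371, 0.0568]
ee_rot: [-0.0, 0.998, 0.068, 0.001]
force: [-0.2, 0.7, -1.1]
grip_width: 0.363
grasp_force: 24.9
```

```bash
python3 plan.py .02 .4649,.2369,.03,7.8,.02
```

```text
now [0.4652 0.2371 0.0568] 7.8 0.0318 [-0.2  0.7 -1.1]
[-0,0,0.013,0,0,0,0.02,-0,0,0.027,0,0,0,0.02]
-> [0.4652 0.2371 0.0298] 7.8
```

Emit:
{"fn": "send_rows", "kwargs": {
  "commands": [0,0,0.01,0,0,0,0.02,0,0,0.017,0,0,0,0.02,0,0,0.022,0,0,0,0.02,0,0,0.027,0,0,0,0.02,0,0,0.027,0,0,0,0.02]
}}

```text
time: 14.5
ee_pos: [0.4643, 0.2368, 0.0298]
ee_rot: [-0.0, 0.998, 0.068, 0.0]
force: [-6.2, -3.1, 9.7]
grip_width: 0.366
grasp_force: 24.9
```

Emit:
{"fn": "send_rows", "kwargs": {
  "commands": [0,0,0,0,0,0,0.02,0,0,0,0,0,0,0.02]
}}

```text
time: 14.7
ee_pos: [0.4643, 0.2368, 0.0298]
ee_rot: [-0.0, 0.998, 0.068, 0.0]
force: [-5.2, -3.0, 10.5]
grip_width: 0.363
grasp_force: 24.9
```

Emit:
{"fn": "send_rows", "kwargs": {
  "commands": [0,0,0,0,0,0,0.07,0,0,0,0,0,0,0.07,0,0,0,0,0,0,0.07,0,0,0,0,0,0,0.07,0,0,0,0,0,0,0.07]
}}

```text
time: 15.2
ee_pos: [0.4641, 0.2367, 0.0274]
ee_rot: [0.0, 0.998, 0.068, -0.0]
force: [-0.3, 0.2, 0.6]
grip_width: 0.773
grasp_force: 0.0
```

Emit:
{"fn": "send_rows", "kwargs": {
  "commands": [0,0,-0.03,0,0,0,0.07,0,0,-0.06,0,0,0,0.07,0,0,-0.09,0,0,0,0.07,0,0,-0.12,0,0,0,0.07,0,0,-0.15,0,0,0,0.07]
}}

```text
time: 15.7
ee_pos: [0.464, 0.2367, 0.1788]
ee_rot: [0.0, 0.998, 0.068, -0.0]
force: [0.3, 0.1, -0.2]
grip_width: 0.798
grasp_force: 0.0
```

```bash
python3 plan.py .045 .6315,-.3163,.16,37.5,.07 .6315,-.3163,.029,37.5,.07
```

```text
now [0.464  0.2367 0.1788] 7.8 0.0701 [ 0.3  0.1 -0.2]
[0.007,0.044,0.001,0,0,-2.3,0.07,0.014,0.088,0.003,0,0,-4.6,0.07,0.021,0.132,0.004,0,0,-6.9,0.07,0.028,0.176,0.006,0,0,-9.1,0.07,0.035,0.219,0.007,0,0,-11.4,0.07]
[-0.002,0.044,0.001,0,0,-2.3,0.07,-0.004,0.089,0.003,0,0,-4.6,0.07,-0.006,0.133,0.004,0,0,-6.9,0.07,-0.007,0.178,0.006,0,0,-9.1,0.07,-0.009,0.222,0.007,0,0,-11.4,0.07]
[-0.011,0.043,0.002,0,0,-2.3,0.07,-0.021,0.087,0.003,0,0,-4.6,0.07,-0.032,0.13,0.005,0,0,-6.9,0.07]
-> [ 0.6317 -0.3163  0.1598] 37.5
[-0,-0,0.044,0,0,0,0.07,-0,-0,0.087,0,0,0,0.07,-0,-0,0.131,0,0,0,0.07]
-> [ 0.6317 -0.3163  0.0288] 37.5
```

Emit:
{"fn": "send_rows", "kwargs": {
  "commands": [0.007,0.044,0.001,0,0,-2.3,0.07,0.014,0.088,0.003,0,0,-4.6,0.07,0.021,0.132,0.004,0,0,-6.9,0.07,0.028,0.176,0.006,0,0,-9.1,0.07,0.035,0.219,0.007,0,0,-11.4,0.07]
}}

```text
time: 16.2
ee_pos: [0.5288, 0.0228, 0.1705]
ee_rot: [0.0, 0.986, 0.168, 0.0]
force: [-0.3, 0.3, 0.1]
grip_width: 0.794
grasp_force: 0.0
```

Emit:
{"fn": "send_rows", "kwargs": {
  "commands": [-0.002,0.044,0.001,0,0,-2.3,0.07,-0.004,0.089,0.003,0,0,-4.6,0.07,-0.006,0.133,0.004,0,0,-6.9,0.07,-0.007,0.178,0.006,0,0,-9.1,0.07,-0.009,0.222,0.007,0,0,-11.4,0.07]
}}

```text
time: 16.7
ee_pos: [0.5934, -0.19, 0.1632]
ee_rot: [-0.0, 0.964, 0.265, -0.0]
force: [0.0, 1.1, -0.7]
grip_width: 0.798
grasp_force: 0.0
```

Emit:
{"fn": "send_rows", "kwargs": {
  "commands": [-0.011,0.043,0.002,0,0,-2.3,0.07,-0.021,0.087,0.003,0,0,-4.6,0.07,-0.032,0.13,0.005,0,0,-6.9,0.07,-0.032,0.13,0.005,0,0,-6.9,0.07,-0.032,0.13,0.005,0,0,-6.9,0.07]
}}

```text
time: 17.2
ee_pos: [0.6314, -0.3169, 0.1568]
ee_rot: [-0.001, 0.947, 0.321, -0.001]
force: [-0.4, 0.3, 0.2]
grip_width: 0.797
grasp_force: 0.0
```

```bash
python3 - <<'E'
from fit import *
ims=[]
c=capture('side')
for p,w,h in [([.63,-.316,.06],65,60),([.53,.19,.03],65,60)]:
    u=proj(c,p).round().astype(int); im=c['pixels'][u[1]-h:u[1]+h,u[0]-w:u[0]+w,::-1]
    ims.append(cv2.resize(im,None,fx=3,fy=3,interpolation=cv2.INTER_CUBIC))
cv2.imwrite('pics/c5.png',np.hstack(ims))
E
python3 plan.py .045 .6315,-.3163,.029,37.5,.07
```

```text
now [ 0.6317 -0.3159  0.158 ] 37.5 0.0696 [0.4 0.6 0.3]
[-0,0,0.043,0,0,-0,0.07,-0,0,0.086,0,0,-0,0.07,-0,0,0.129,0,0,-0,0.07]
-> [ 0.6317 -0.3159  0.029 ] 37.5
```

View pics/c5.png

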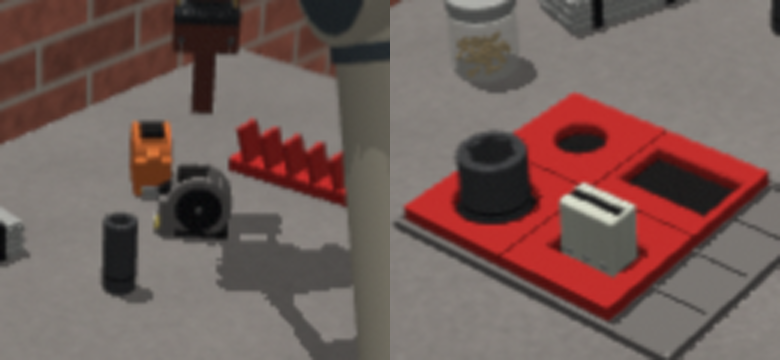

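The large socket and gauge both stand in their recesses (right half). On the left, the fingers at (203,100) are above the grey tape at (195,205), clear of the orange one at (152,155). Descending.

Emit:
{"fn": "send_rows", "kwargs": {
  "commands": [0,0,0.035,0,0,0,0.07,0,0,0.07,0,0,0,0.07,0,0,0.1,0,0,0,0.07,0,0,0.129,0,0,0,0.07,0,0,0.129,0,0,0,0.07],
  "grip_force": 35
}}

```text
time: 17.75
ee_pos: [0.6295, -0.313, 0.0249]
ee_rot: [-0.003, 0.947, 0.322, -0.003]
force: [0.3, 0.1, -0.9]
grip_width: 0.797
grasp_force: 0.0
```

Emit:
{"fn": "send_rows", "kwargs": {
  "commands": [0,0,0,0,0,0,0.03,0,0,0,0,0,0,0.03,0,0,0,0,0,0,0.03,0,0,0,0,0,0,0.03,0,0,0,0,0,0,0.03]
}}

```text
time: 18.25
ee_pos: [0.6325, -0.3159, 0.0324]
ee_rot: [0.0, 0.947, 0.322, 0.001]
force: [-2.5, 3.0, 6.5]
grip_width: 0.495
grasp_force: 35.0
```

Emit:
{"fn": "send_rows", "kwargs": {
  "commands": [0,0,0,0,0,0,0.03,0,0,0,0,0,0,0.03,0,0,0,0,0,0,0.03]
}}

```text
time: 18.55
ee_pos: [0.6325, -0.3159, 0.0324]
ee_rot: [0.0, 0.947, 0.322, 0.001]
force: [-2.3, 4.4, 5.9]
grip_width: 0.499
grasp_force: 35.0
```

```bash
python3 plan.py .035 .6315,-.3163,.2,37.5,.03 .4801,.1259,.2,7.8,.03 .4801,.1259,.062,7.8,.03
```

```text
now [ 0.6325 -0.3159  0.0324] 37.5 0.0438 [-2.3  4.4  5.9]
[-0,-0,-0.034,0,0,0,0.03,-0,-0,-0.067,0,0,0,0.03,-0.001,-0,-0.101,0,0,0,0.03,-0.001,-0,-0.134,0,0,0,0.03,-0.001,-0,-0.168,0,0,0,0.03]
-> [ 0.6317 -0.3165  0.2004] 37.5
[0.011,-0.032,0,0,0,2.1,0.03,0.021,-0.063,0,0,0,4.2,0.03,0.032,-0.095,0,0,0,6.4,0.03,0.043,-0.127,0,0,0,8.5,0.03,0.053,-0.158,0,0,0,10.6,0.03]
[0.005,-0.033,0,0,0,2.1,0.03,0.009,-0.066,0,0,0,4.3,0.03,0.014,-0.099,0,0,0,6.4,0.03,0.019,-0.132,0,0,0,8.5,0.03,0.023,-0.166,0,0,0,10.6,0.03]
[-0.001,-0.033,0,0,0,2.1,0.03,-0.003,-0.067,0,0,0,4.3,0.03,-0.004,-0.1,0,0,0,6.4,0.03,-0.005,-0.133,0,0,0,8.5,0.03]
-> [0.4806 0.1257 0.2004] 7.8
[-0,-0,0.035,0,0,0,0.03,-0,-0,0.069,0,0,0,0.03,-0,-0,0.104,0,0,0,0.03,-0,-0,0.138,0,0,0,0.03]
-> [0.4806 0.1257 0.0624] 7.8
```

Emit:
{"fn": "send_rows", "kwargs": {
  "commands": [0,0,-0.034,0,0,0,0.03,0,0,-0.067,0,0,0,0.03,-0.001,0,-0.101,0,0,0,0.03,-0.001,0,-0.134,0,0,0,0.03,-0.001,0,-0.168,0,0,0,0.03]
}}

```text
time: 19.05
ee_pos: [0.6307, -0.3169, 0.1985]
ee_rot: [-0.0, 0.947, 0.321, -0.0]
force: [1.1, 0.3, -3.0]
grip_width: 0.5
grasp_force: 35.0
```

Emit:
{"fn": "send_rows", "kwargs": {
  "commands": [0.011,-0.032,0,0,0,2.1,0.03,0.021,-0.063,0,0,0,4.2,0.03,0.032,-0.095,0,0,0,6.4,0.03,0.043,-0.127,0,0,0,8.5,0.03,0.053,-0.158,0,0,0,10.6,0.03]
}}

```text
time: 19.55
ee_pos: [0.5762, -0.158, 0.1974]
ee_rot: [-0.0, 0.973, 0.232, -0.0]
force: [-0.0, -0.3, -3.4]
grip_width: 0.495
grasp_force: 35.0
```

Emit:
{"fn": "send_rows", "kwargs": {
  "commands": [0.005,-0.033,0,0,0,2.1,0.03,0.009,-0.066,0,0,0,4.3,0.03,0.014,-0.099,0,0,0,6.4,0.03,0.019,-0.132,0,0,0,8.5,0.03,0.023,-0.166,0,0,0,10.6,0.03]
}}

```text
time: 20.05
ee_pos: [0.5216, 0.0003, 0.1976]
ee_rot: [0.0, 0.99, 0.141, 0.0]
force: [0.9, 0.0, -3.6]
grip_width: 0.5
grasp_force: 35.0
```

Emit:
{"fn": "send_rows", "kwargs": {
  "commands": [-0.001,-0.033,0,0,0,2.1,0.03,-0.003,-0.067,0,0,0,4.3,0.03,-0.004,-0.1,0,0,0,6.4,0.03,-0.005,-0.133,0,0,0,8.5,0.03,-0.005,-0.133,0.02,0,0,8.5,0.03]
}}

```text
time: 20.55
ee_pos: [0.4802, 0.129, 0.1808]
ee_rot: [-0.001, 0.998, 0.07, 0.003]
force: [0.5, -0.5, -3.4]
grip_width: 0.497
grasp_force: 35.0
```

Emit:
{"fn": "send_rows", "kwargs": {
  "commands": [0,0,0.03,0,0,0,0.03,0,0,0.06,0,0,0,0.03,0,0,0.09,0,0,0,0.03,0,0,0.114,0,0,0,0.03,0,0,0.114,0,0,0,0.03]
}}

```text
time: 21.05
ee_pos: [0.4774, 0.1249, 0.0594]
ee_rot: [0.0, 0.998, 0.068, -0.004]
force: [-0.4, 0.5, -3.7]
grip_width: 0.496
grasp_force: 35.0
```

Emit:
{"fn": "send_rows", "kwargs": {
  "commands": [0,0,0,0,0,0,0.03,0,0,0,0,0,0,0.03]
}}

```text
time: 21.25
ee_pos: [0.4812, 0.1256, 0.0658]
ee_rot: [-0.0, 0.998, 0.068, 0.002]
force: [0.1, -0.2, -3.8]
grip_width: 0.499
grasp_force: 35.0
```

```bash
python3 - <<'E'
from h import *
ims=[]
for cam in('top','side'):
    c=capture(cam); u=proj(c,[.4801,.1259,.03]); im=c['pixels'][:,:,::-1].copy()
    p=u.round().astype(int); im=im[p[1]-50:p[1]+50,p[0]-50:p[0]+50]; im=cv2.resize(im,None,fx=4,fy=4,interpolation=cv2.INTER_CUBIC)
    ims.append(im)
cv2.imwrite('pics/c6.png',np.hstack(ims))
E
python3 plan.py .02 .4801,.1259,.04,7.8,.03
```

```text
now [0.4812 0.1257 0.0657] 7.8 0.0442 [-0.4  0.2 -3.8]
[-0.001,-0,0.013,0,0,0,0.03,-0.001,-0,0.026,0,0,0,0.03]
-> [0.4802 0.1255 0.0397] 7.8
```

View pics/c6.png

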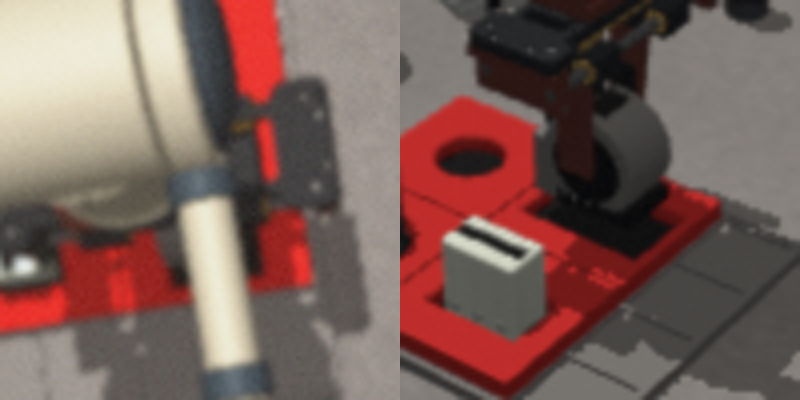

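In the side view (right half) the tape hangs over the rectangular recess, between (545,215) and (675,240). I'll overlay the predicted tape and recess outlines to check the fit along its length.

```bash
python3 - <<'E'
from fit import *
c=capture('side'); p0=proj(c,[.4801,.1259,.03]).round().astype(int)
im=c['pixels'][p0[1]-50:p0[1]+50,p0[0]-50:p0[0]+50,::-1]; im=cv2.resize(im,None,fx=6,fy=6,interpolation=cv2.INTER_CUBIC)
def draw(P,col):
    q=np.array([(proj(c,x)-p0+50)*6+2.5 for x in P]); cv2.polylines(im,[q.round().astype(int)],True,col,1)
A=R.from_euler('z',7.8,degrees=True).as_matrix()
n=40
for y in(-.022,.022):
    prof=np.array([[-.004+.036*np.cos(a),y,.036+.036*np.sin(a)] for a in t]); draw(prof@A.T+[.4811,.1256,.033],(0,255,0))
    draw(np.array([[.04,y,0],[.04,y,.046],[0,y,.046],[0,y,0]])@A.T+[.4811,.1256,.033],(0,255,255))
draw(np.array([[-.046,-.028,.019],[.046,-.028,.019],[.046,.028,.019],[-.046,.028,.019]])@A.T+[.4801,.1259,0],(255,255,0))
draw(M['red'][[1,3,7,5]]@A.T+[.528,.189,0],(255,0,0))
cv2.imwrite('pics/c7.png',im)
E
```

```text
(no output)
```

View pics/c7.png

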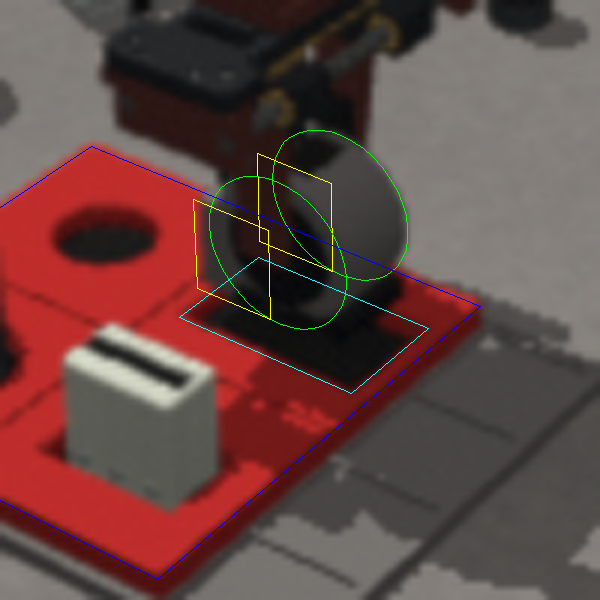

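The outlines match: the tape's rear edge is at (408,225) and the holder corner at (481,307). Lowering.

Emit:
{"fn": "send_rows", "kwargs": {
  "commands": [0,0,0.008,0,0,0,0.03,0,0,0.014,0,0,0,0.03,0,0,0.02,0,0,0,0.03,0,0,0.026,0,0,0,0.03,0,0,0.026,0,0,0,0.03]
}}

```text
time: 21.9
ee_pos: [0.4799, 0.1255, 0.041]
ee_rot: [0.0, 0.998, 0.068, 0.0]
force: [-12.4, -2.7, 18.0]
grip_width: 0.499
grasp_force: 35.0
```

Emit:
{"fn": "send_rows", "kwargs": {
  "commands": [0,0,0,0,0,0,0.03,0,0,0,0,0,0,0.03]
}}

```text
time: 22.1
ee_pos: [0.4799, 0.1255, 0.041]
ee_rot: [0.0, 0.998, 0.068, 0.0]
force: [-11.0, -2.3, 18.2]
grip_width: 0.497
grasp_force: 35.0
```

Emit:
{"fn": "send_rows", "kwargs": {
  "commands": [0,0,0,0,0,0,0.065,0,0,0,0,0,0,0.065,0,0,0,0,0,0,0.065,0,0,0,0,0,0,0.065,0,0,0,0,0,0,0.065]
}}

```text
time: 22.6
ee_pos: [0.48, 0.1254, 0.0373]
ee_rot: [0.0, 0.998, 0.068, -0.0]
force: [0.1, -0.3, -1.1]
grip_width: 0.74
grasp_force: 0.0
```

Emit:
{"fn": "send_rows", "kwargs": {
  "commands": [0,0,-0.03,0,0,0,0.065,0,0,-0.06,0,0,0,0.065,0,0,-0.09,0,0,0,0.065,0,0,-0.12,0,0,0,0.065,0,0,-0.14,0,0,0,0.065]
}}

```text
time: 23.1
ee_pos: [0.4806, 0.1256, 0.1801]
ee_rot: [-0.0, 0.998, 0.068, 0.001]
force: [0.5, -0.3, 0.8]
grip_width: 0.74
grasp_force: 0.0
```

```bash
python3 plan.py .045 .6065,-.1625,.17,7.8,.065 .6065,-.1625,.037,7.8,.065
```

```text
now [0.4806 0.1256 0.1801] 7.8 0.065 [ 0.5 -0.3  0.8]
[0.012,0.043,0.001,0,0,0,0.065,0.024,0.086,0.003,0,0,0,0.065,0.037,0.13,0.004,0,0,0,0.065,0.049,0.173,0.006,0,0,0,0.065,0.061,0.216,0.007,0,0,0,0.065]
[0.012,0.043,0.002,0,0,0,0.065,0.025,0.087,0.003,0,0,0,0.065]
-> [ 0.607  -0.1629  0.1701] 7.8
[-0,-0,0.044,0,0,0,0.065,-0,-0,0.089,0,0,0,0.065,-0,-0,0.133,0,0,0,0.065]
-> [ 0.607  -0.1629  0.0371] 7.8
```

Emit:
{"fn": "send_rows", "kwargs": {
  "commands": [0.012,0.043,0.001,0,0,0,0.065,0.024,0.086,0.003,0,0,0,0.065,0.037,0.13,0.004,0,0,0,0.065,0.049,0.173,0.006,0,0,0,0.065,0.061,0.216,0.007,0,0,0,0.065]
}}

```text
time: 23.6
ee_pos: [0.5703, -0.082, 0.1703]
ee_rot: [-0.0, 0.998, 0.068, -0.0]
force: [-0.4, 0.3, 0.1]
grip_width: 0.737
grasp_force: 0.0
```

Emit:
{"fn": "send_rows", "kwargs": {
  "commands": [0.012,0.043,0.002,0,0,0,0.065,0.025,0.087,0.003,0,0,0,0.065,0.025,0.087,0.003,0,0,0,0.065,0.025,0.087,0.003,0,0,0,0.065,0.025,0.087,0.003,0,0,0,0.065]
}}

```text
time: 24.1
ee_pos: [0.6063, -0.1622, 0.1677]
ee_rot: [-0.0, 0.998, 0.068, -0.0]
force: [0.3, -0.3, -0.4]
grip_width: 0.741
grasp_force: 0.0
```

```bash
python3 - <<'E'
from h import *
ims=[]
c=capture('side')
for p,w,h in [([.6065,-.1625,.1],50,50),([.53,.19,.03],50,50)]:
    u=proj(c,p).round().astype(int); im=c['pixels'][u[1]-h:u[1]+h,u[0]-w:u[0]+w,::-1]
    ims.append(cv2.resize(im,None,fx=4,fy=4,interpolation=cv2.INTER_CUBIC))
cv2.imwrite('pics/c8.png',np.hstack(ims))
E
python3 plan.py .045 .6065,-.1625,.037,7.8,.065
```

```text
now [ 0.6063 -0.1618  0.1681] 7.9 0.0652 [-0.5 -0.1 -0.3]
[0,0,0.044,0,0,0,0.065,0,0,0.087,0,0,0.1,0.065,0,0.001,0.131,0,0,0.1,0.065]
-> [ 0.6065 -0.1628  0.0371] 7.8
```

View pics/c8.png

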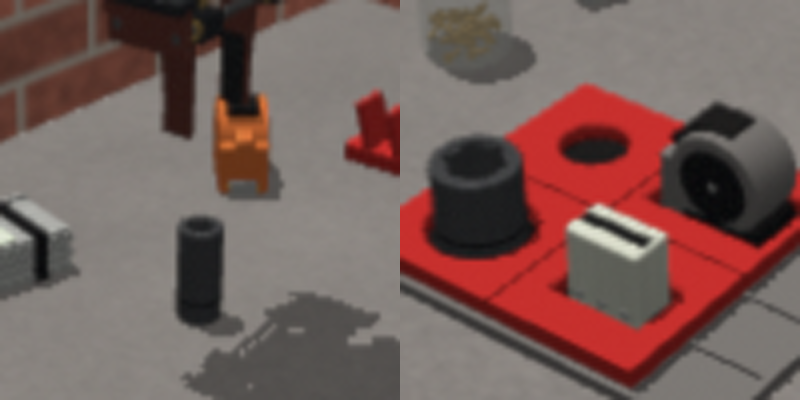

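The tape is now in its recess, at (730,175). The fingers, at (180,130) and (238,100), straddle the small socket below at (200,270). Descending and gripping.

Emit:
{"fn": "send_rows", "kwargs": {
  "commands": [0,0,0.035,0,0,0,0.065,0,0,0.07,0,0,0,0.065,0,0,0.1,0,0,0,0.065,0,0,0.13,0,0,0,0.065,0,0,0.13,0,0,0,0.065],
  "grip_force": 30
}}

```text
time: 24.65
ee_pos: [0.6034, -0.1607, 0.0328]
ee_rot: [-0.002, 0.998, 0.069, -0.004]
force: [-0.0, 0.3, -0.4]
grip_width: 0.737
grasp_force: 0.0
```

Emit:
{"fn": "send_rows", "kwargs": {
  "commands": [0,0,0,0,0,0,0.02,0,0,0,0,0,0,0.02,0,0,0,0,0,0,0.02,0,0,0,0,0,0,0.02,0,0,0,0,0,0,0.02]
}}

```text
time: 25.15
ee_pos: [0.6075, -0.1623, 0.0398]
ee_rot: [-0.0, 0.998, 0.068, 0.002]
force: [-0.3, 4.4, 6.2]
grip_width: 0.409
grasp_force: 29.7
```

Emit:
{"fn": "send_rows", "kwargs": {
  "commands": [0,0,0,0,0,0,0.02,0,0,0,0,0,0,0.02,0,0,0,0,0,0,0.02]
}}

```text
time: 25.45
ee_pos: [0.6075, -0.1623, 0.0398]
ee_rot: [-0.0, 0.998, 0.068, 0.002]
force: [-0.9, 4.4, 5.9]
grip_width: 0.409
grasp_force: 29.7
```

```bash
python3 plan.py .035 .6065,-.1625,.22,7.8,.02 .5911,.1411,.22,7.8,.02 .5911,.1411,.072,7.8,.02
```

```text
now [ 0.6075 -0.1623  0.0398] 7.8 0.0359 [-0.9  4.4  5.9]
[-0,0,-0.03,0,0,0,0.02,-0,0,-0.06,0,0,0,0.02,-0.001,0,-0.09,0,0,0,0.02,-0.001,0,-0.12,0,0,0,0.02,-0.001,0,-0.15,0,0,0,0.02]
[-0,0,-0.03,0,0,0,0.02]
-> [ 0.6065 -0.1624  0.2198] 7.8
[0.003,-0.034,-0,0,0,0,0.02,0.006,-0.067,-0,0,0,0,0.02,0.009,-0.101,-0,0,0,0,0.02,0.012,-0.135,-0,0,0,0,0.02,0.015,-0.168,-0,0,0,0,0.02]
[0.003,-0.034,-0,0,0,0,0.02,0.006,-0.067,-0,0,0,0,0.02,0.008,-0.101,-0,0,0,0,0.02,0.011,-0.135,-0,0,0,0,0.02]
-> [0.5909 0.1413 0.2198] 7.8
[0,0,0.03,0,0,0,0.02,0,0,0.059,0,0,0,0.02,0,0,0.089,0,0,0,0.02,0,0,0.118,0,0,0,0.02,0,0,0.148,0,0,0,0.02]
-> [0.5909 0.1413 0.0718] 7.8
```

Emit:
{"fn": "send_rows", "kwargs": {
  "commands": [0,0,-0.03,0,0,0,0.02,0,0,-0.06,0,0,0,0.02,-0.001,0,-0.09,0,0,0,0.02,-0.001,0,-0.12,0,0,0,0.02,-0.001,0,-0.15,0,0,0,0.02]
}}

```text
time: 25.95
ee_pos: [0.6049, -0.1635, 0.1878]
ee_rot: [-0.0, 0.998, 0.068, -0.001]
force: [0.5, 0.7, -4.4]
grip_width: 0.404
grasp_force: 30.0
```

Emit:
{"fn": "send_rows", "kwargs": {
  "commands": [0.003,-0.034,-0.006,0,0,0,0.02,0.006,-0.067,-0.012,0,0,0,0.02,0.009,-0.101,-0.018,0,0,0,0.02,0.012,-0.135,-0.024,0,0,0,0.02,0.015,-0.168,-0.03,0,0,0,0.02]
}}

```text
time: 26.45
ee_pos: [0.597, 0.0063, 0.2169]
ee_rot: [0.0, 0.998, 0.068, -0.001]
force: [0.7, 0.2, -3.7]
grip_width: 0.405
grasp_force: 30.0
```

Emit:
{"fn": "send_rows", "kwargs": {
  "commands": [0.003,-0.034,0,0,0,0,0.02,0.006,-0.067,0,0,0,0,0.02,0.008,-0.101,0,0,0,0,0.02,0.011,-0.135,0,0,0,0,0.02,0.011,-0.135,0.02,0,0,0,0.02]
}}

```text
time: 26.95
ee_pos: [0.5905, 0.1446, 0.1999]
ee_rot: [-0.001, 0.998, 0.07, 0.002]
force: [0.0, -0.3, -4.0]
grip_width: 0.404
grasp_force: 30.0
```

Emit:
{"fn": "send_rows", "kwargs": {
  "commands": [0,0,0.03,0,0,0,0.02,0,0,0.06,0,0,0,0.02,0,0,0.09,0,0,0,0.02,0,0,0.11,0,0,0,0.02,0,0,0.126,0,0,0,0.02]
}}

```text
time: 27.45
ee_pos: [0.5889, 0.14, 0.0686]
ee_rot: [0.0, 0.998, 0.068, -0.002]
force: [0.1, -0.2, -3.4]
grip_width: 0.403
grasp_force: 30.0
```

Emit:
{"fn": "send_rows", "kwargs": {
  "commands": [0,0,0,0,0,0,0.02,0,0,0,0,0,0,0.02,0,0,0,0,0,0,0.02]
}}

```text
time: 27.75
ee_pos: [0.591, 0.1406, 0.0735]
ee_rot: [-0.0, 0.998, 0.068, 0.001]
force: [-0.6, 0.1, -3.5]
grip_width: 0.403
grasp_force: 30.0
```

```bash
python3 - <<'E'
from fit import *
c=capture('side'); p0=proj(c,[.5911,.1411,.04]).round().astype(int)
im=c['pixels'][p0[1]-50:p0[1]+50,p0[0]-50:p0[0]+50,::-1]; im=cv2.resize(im,None,fx=6,fy=6,interpolation=cv2.INTER_CUBIC)
def draw(P,col):
    q=np.array([(proj(c,x)-p0+50)*6+2.5 for x in P]); cv2.polylines(im,[q.round().astype(int)],True,col,1)
ci=np.c_[np.cos(t),np.sin(t),0*t]; e=np.array(observe()['ee_pos'])
for z in(0,.08): draw(ci*.018+[e[0],e[1],e[2]-.0398+z],(0,255,0))
draw(ci*.026+[.5911,.1411,.019],(255,255,0))
cv2.imwrite('pics/c9.png',im)
E
python3 plan.py .02 .5911,.1411,.048,7.8,.02
```

```text
now [0.591  0.1407 0.0736] 7.8 0.0355 [ 0.1  0.  -4.2]
[0,-0,0.013,0,0,0,0.02,0,-0,0.026,0,0,0,0.02]
-> [0.591  0.1407 0.0476] 7.8
```

View pics/c9.png

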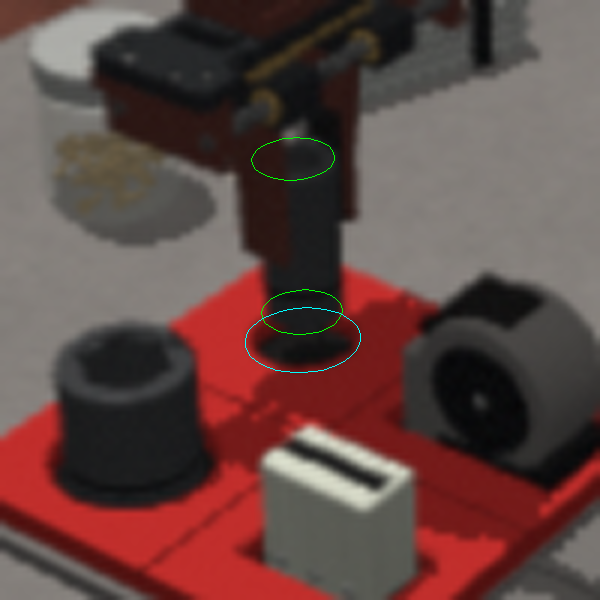

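The socket's lower end at (303,310) matches the prediction and is centred over the recess at (303,340). Lowering.

Emit:
{"fn": "send_rows", "kwargs": {
  "commands": [0,0,0.008,0,0,0,0.02,0,0,0.014,0,0,0,0.02,0,0,0.02,0,0,0,0.02,0,0,0.026,0,0,0,0.02,0,0,0.026,0,0,0,0.02]
}}

```text
time: 28.3
ee_pos: [0.5904, 0.1407, 0.0486]
ee_rot: [-0.0, 0.998, 0.068, 0.001]
force: [-5.3, 0.1, 9.5]
grip_width: 0.406
grasp_force: 30.0
```

Emit:
{"fn": "send_rows", "kwargs": {
  "commands": [0,0,0,0,0,0,0.02,0,0,0,0,0,0,0.02]
}}

```text
time: 28.5
ee_pos: [0.5904, 0.1407, 0.0487]
ee_rot: [-0.0, 0.998, 0.068, 0.001]
force: [-5.3, -0.5, 10.6]
grip_width: 0.407
grasp_force: 30.0
```

Seated at 48.7 mm, as expected. I'll release, go up, and move the arm back toward the start for a clear view.

Emit:
{"fn": "send_rows", "kwargs": {
  "commands": [0,0,0,0,0,0,0.065,0,0,0,0,0,0,0.065,0,0,0,0,0,0,0.065,0,0,0,0,0,0,0.065,0,0,0,0,0,0,0.065]
}}

```text
time: 29.0
ee_pos: [0.59, 0.1405, 0.0453]
ee_rot: [0.0, 0.998, 0.068, -0.0]
force: [-0.3, 0.5, -0.2]
grip_width: 0.738
grasp_force: 0.0
```

Emit:
{"fn": "send_rows", "kwargs": {
  "commands": [0,0,-0.03,0,0,0,0.065,0,0,-0.06,0,0,0,0.065,0,0,-0.09,0,0,0,0.065,0,0,-0.12,0,0,0,0.065,0,0,-0.15,0,0,0,0.065]
}}

```text
time: 29.5
ee_pos: [0.5899, 0.1405, 0.1967]
ee_rot: [0.0, 0.998, 0.068, -0.0]
force: [0.1, 0.3, -0.5]
grip_width: 0.742
grasp_force: 0.0
```

Emit:
{"fn": "send_rows", "kwargs": {
  "commands": [-0.02,0.045,0,0,0,0,0.065,-0.03,0.09,0,0,0,0,0.065,-0.04,0.135,0,0,0,0,0.065,-0.05,0.18,0,0,0,0,0.065,-0.06,0.22,0,0,0,0,0.065]
}}

```text
time: 30.0
ee_pos: [0.5601, -0.0876, 0.1956]
ee_rot: [0.0, 0.998, 0.068, 0.0]
force: [0.5, 0.2, -0.4]
grip_width: 0.741
grasp_force: 0.0
```

Emit:
{"fn": "send_rows", "kwargs": {
  "commands": [-0.02,0.045,0,0,0,0,0.065,-0.03,0.09,0,0,0,0,0.065,-0.04,0.135,0,0,0,0,0.065,-0.05,0.18,0,0,0,0,0.065,-0.05,0.18,0,0,0,0,0.065]
}}

```text
time: 30.5
ee_pos: [0.5339, -0.2758, 0.1946]
ee_rot: [0.001, 0.998, 0.065, -0.001]
force: [0.2, 0.1, -0.5]
grip_width: 0.742
grasp_force: 0.0
```

```bash
python3 - <<'E'
from fit import *
ims=[]
for cam in('top','side'):
    c=capture(cam); u=proj(c,[.56,.17,.03]).round().astype(int); im=c['pixels'][u[1]-70:u[1]+60,u[0]-65:u[0]+65,::-1]
    ims.append(cv2.resize(im,None,fx=3,fy=3,interpolation=cv2.INTER_CUBIC))
    for l in['tape','gauge','large_socket','small_socket']:
        for s in('_center','_holder_floor'):
            print(cam,l+s,[np.round(d['xyz'],3).tolist() for d in landmark_of(cam,l+s)])
    for l in('divider_pack','screw_jar'): print(l,[np.round(d['xyz'],3).tolist() for d in landmark_of(cam,l)])
cv2.imwrite('pics/c10.png',np.hstack(ims))
E
```

```text
top tape_center [[0.744, -0.371, 0.037], [0.482, 0.125, 0.043]]
top tape_holder_floor [[0.482, 0.127, 0.006], [0.783, 0.102, 0.002]]
top gauge_center [[0.577, 0.256, 0.01], [0.466, 0.238, 0.037]]
top gauge_holder_floor [[0.466, 0.238, 0.008]]
top large_socket_center [[0.578, 0.249, 0.041]]
top large_socket_holder_floor [[0.574, 0.259, 0.013]]
top small_socket_center [[0.587, 0.145, 0.051]]
top small_socket_holder_floor [[0.592, 0.141, 0.007]]
divider_pack [[0.78, -0.076, -0.003]]
screw_jar [[0.784, 0.106, 0.001]]
side tape_center [[0.48, 0.127, 0.047], [0.746, -0.37, 0.038], [0.342, -0.278, 0.034]]
side tape_holder_floor [[0.48, 0.128, 0.013]]
side gauge_center [[0.468, 0.234, 0.037]]
side gauge_holder_floor [[0.462, 0.238, 0.007], [0.774, 0.105, -0.004]]
side large_socket_center [[0.577, 0.248, 0.036]]
side large_socket_holder_floor [[0.578, 0.252, 0.008]]
side small_socket_center [[0.59, 0.141, 0.049], [0.48, 0.126, 0.01]]
side small_socket_holder_floor [[0.591, 0.143, 0.011]]
divider_pack [[0.777, -0.08, -0.003]]
screw_jar [[0.778, 0.101, -0.001], [0.483, 0.125, 0.009]]
```

View pics/c10.png

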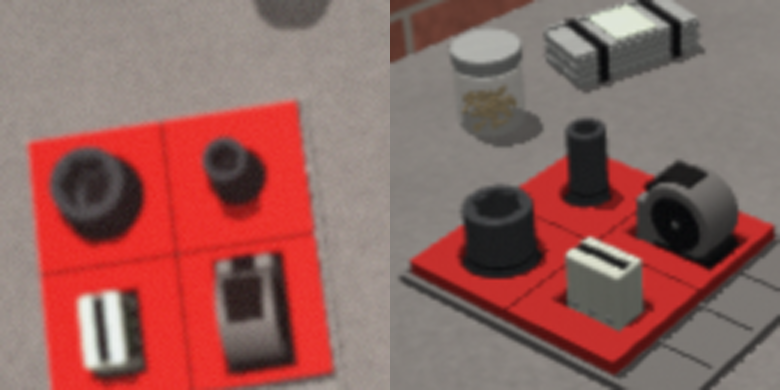

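All four tools stand upright and seated in their own recesses, and the jar and pack haven't moved. Handing in.

```bash
python3 -c "
from cell import *
print(hand_in())"
```

```text
the job is handed in; nothing more can be done
None
```

The job is handed in: the tape measure, angle gauge and both sockets stand seated in their own holders in the last pictures, and the divider pack and screw jar were left where they were; no verdict came back.

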